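Check the neck sleeves on the go pin and hold the good one in the dial depth gauge

TASK

One of the two aluminium neck sleeves has missed its finish boring: use the go pin to find out which, put that one in the empty blue bin beside the work, and slide the good one right down on the go pin before it is measured. Then set the good sleeve spigot-down in the dial depth gauge, press it against the sprung spindle until its shoulder sits hard and square on the anvil, and finish while still gripping it and holding it down there, firmly but without leaning your weight on it, so that I can read the dial from across the bench. Leave the other things on the bench alone.

Things in the scene. Friction and masses are not known exactly. Their poses are not given: they have to be found in the camera images.
- sleeve_a: one of two turned aluminium neck sleeves, about 0.14 kg, standing on its spigot. Spigot 32 mm diameter, 26 mm long, end chamfered; above it a collar 44 mm diameter, 34 mm tall, its flat underside the shoulder; 60 mm tall in all. Origin at the centre of the lower end, z up. Through bore 22.5 mm in the finished sleeve, only 18 mm in the other; which is which is not told
- sleeve_b: the other neck sleeve, the same outside and standing the same way; same origin and axes
- sleeve_a_shoulder (a point): centre of sleeve_a's shoulder (the collar's flat underside), 26 mm above its origin
- sleeve_b_shoulder (a point): centre of sleeve_b's shoulder (the collar's flat underside), 26 mm above its origin
- go_pin: fixed upright steel go pin on a round foot 72 mm in diameter, 12 mm tall; origin under the foot, z up. Pin 20.5 mm in diameter up to 46 mm above the bench, tapering to a 15 mm pilot at 48.5 mm, tip at 61 mm. The good sleeve slides down over it, spigot first, until its end rests on the foot; the other stops on the taper, its end about 47 mm above the bench
- go_pin_foot (a point): centre of the go pin's foot, top face, 12 mm above the bench, where the end of a good sleeve comes to rest
- gauge: fixed dial depth gauge: base 130 x 100 x 14 mm, grey column, steel top plate 104 x 72 mm, 130 mm above the bench, and under it a dial 56 mm in diameter. Origin on the bench under the spindle's axis, z up; column to -x (robot side), dial facing +x at yaw 0; plate from 66 mm to -x to 38 mm to +x of the axis, base from -80 to +50 mm
- anvil: round steel anvil ring in the gauge's top plate, 50 mm outside diameter, bore 35 mm with 1 mm chamfer, its flat face 136 mm above the bench, 6 mm above the plate. Origin at the centre of that face, z up. The spigot enters with 1.5 mm clearance all round and the sleeve's shoulder comes to rest on the face: the hard stop
- spindle (a joint): downward travel of the gauge's vertical sprung spindle, m: 0 free, 0.010 when a sleeve's shoulder is on the anvil, 0.0125 its own end stop. The spring pushes up with 4 N when free and 6.5 N at 0.010, more than a sleeve weighs
- spindle_pad (a point): top centre of the spindle's flat round pad, 30 mm in diameter, inside the anvil's bore; 16 mm below the anvil's face when free, where it meets the spigot's end
- bin: fixed empty blue open plastic bin on the bench, 130 (x) x 160 (y) x 55 mm tall, walls and floor 3 mm; origin at the centre of its underside, z up
- transmitter: bystander: dark level transmitter with a yellow band standing on a steel flange, 185 mm tall, flange 110 mm in diameter; origin under the flange
- display: bystander: black eight-sided display module lying flat, 72 mm across, 22 mm tall; origin at the centre of its underside
- hex_key: bystander: dark hex key lying flat, 85 mm long, 6 mm thick; origin near its middle on the bench
- screwdriver: bystander: screwdriver lying on the bench, 200 mm long, black handle 26 mm thick; origin below its middle
Things that resemble listed ones, but are neither listed nor needed, are in the scene too. What is shaped like the sleeve_a but green or pink is not meant.

How it is judged:
By the outcome, as a careful person would: the job done as asked, in the order asked, and still so for the second after the job is handed in, while the arm keeps its last pose, push and grip.
It also fails if it takes over 58 s, if anything falls off the work surface, if the arm or the gripper's body presses on something with over 40 N, if the wrist force passes 120 N, or if a joint passes its speed limit or range.

ROBOT

A 6-joint arm with a two-finger parallel gripper is mounted at the origin on the work surface. World frame = base frame: x ahead of the robot, y to its left, z up, the work surface at z = 0. Lengths are in m, angles in rad, forces in N, time in s.
With the tool pointing down it reaches from about 0.35 to 0.875 m from the base axis. Payload 4.2 kg.
Tool frame: the origin (TCP) lies between the finger pads; the fingertips stand 22 mm ahead of it and the grasp point (between the pads) lies 3 mm ahead of it; z points along the fingers, y is the line along which they close (so a half turn about z gives the same grasp; the last joint's range is limited). The gripper opens to 85 mm and grips with 20 to 120 N. Pads are 22 mm wide; open, the fingers measure 114 mm over their backs; the gripper's body (76 mm by 85 mm) begins 54 mm behind the grasp point. The pads swing forward as they close: fully open they stand 13 mm farther back than shut.
Start: joints at [0.259, 0.385, 0.008, 0, -1.194, -0.259], TCP at [0.625, 0, 0.232] pointing down, gripper open.
Joint ranges: [-3.14, 3.14], [-1.21, 2.06], [-1.07, 1.41], [-3.16, 2.05], [-2.99, -0.16], [-3.1, 3.1]. Speed limits (rad/s): [2.79, 2.79, 3.14, 3.14, 3.14, 3.14].

INTERFACE

Orientations are given as a unit quaternion [w, x, y, z].
In Python, from cell import * gives the robot as it stands.
- The arm moves only by the tool move_arm, never from a script. Its argument "plan" is one flat list of numbers, 7 for each row, row after row: the opening, from -1 (shut) to 1 (fully open), then the shift along the tool's x, y, z in units of 0.2 m (1.0 is 0.2 m), then the turn, a rotation vector about the tool's x, y, z in units of 45 degrees (1.0 is 45 degrees). A call has 1 to 12 rows; each row is the pose to reach, as a shift and turn from the pose commanded when the call began, along the tool's axes at that moment; what a row does not reach only later rows make up. A row lasts 1/10 s, in which the tool goes at most 50 mm and 8.59 degrees, less where a joint would pass 70% of its speed; a pose out of reach is approached as far as the arm can. A call with a number of a shift or a turn outside -1 to 1 is refused whole. A call with a gripper value outside its range is refused whole. The fingers move at their own pace and stop on an object; the grip force is fixed at half the most. Time passes only in rows, so rows that repeat a pose let the fingers close. It gives the time, the measured TCP pose, the force, the opening and the grip force at its end, in the units of the state.
- get_obs(): the state, without advancing time (a new reading comes with each control period).
- snapshot(name): name is "scene" or "side" or "wrist"; returns a dict with "pixels" (420x560x3 uint8, blue, green, red), "intrinsics" (3x3 intrinsics, pixels), "distortion" ([k1, k2, p1, p2, k3] as OpenCV has them; the pictures are not rectified), "R" (3x3) and "t" (3): a world point X has camera coordinates R X + t; the wrist camera has in their place "tool_from_camera" (4x4, takes a point from camera to tool coordinates, whose origin is the TCP and whose axes are the flange's). Camera axes: x right, y down, z forward; pixel columns grow to the right and rows downward; lengths in m; the calibration is good to about 2 mm. A picture is of the moment at which its call begins: read the wrist's pose just before it. There is no depth.
- job_done(): hands the job in; it is judged then, once.
The state is a dict: "t": time; "q": joint angles; "joint_velocities": joint speeds; "joint_efforts": joint torques, N m; "ee_pos": TCP position; "ee_rot": TCP orientation; "contact_force": force on the tool from outside, world axes, zero at the start; "ft_torque": the same for the moment, N m; "finger_gap": opening from 0.0 (shut) to 1.0 (fully open); "gripper_force": force on a finger pad.
Only numpy, scipy, OpenCV 4.12 (cv2) and the standard library are available. Lean on these libraries where they do the work, as an engineer would, in place of code of your own. Each camera call takes 0.05 s, during which the arm holds its last target. There are 200 camera calls.

## Working session

There is one attempt and no reset: what is moved stays moved. The work goes in short steps, Python scripts to look and compute and a tool call to move; the robot and the scene stay as the last step left them, time stands still between calls to the robot, and variables do not carry over. Pictures are saved under pics/ and viewed, at most 10 in all, crops included, and the job is handed in when it is done.

Besides the shell and the picture viewer there is one more tool, called after "Request:" as name(argument=value, ...) on one line, values as JSON. move_arm: Moves the arm, as the interface text tells. Shifts and turns lie within -1 to 1; 1 stands for 0.2 m of shift or 45 degrees of turn. Its arguments: {"type":"object","properties":{"plan":{"type":"array"}},"required":["plan"]}

```bash
ls; mkdir -p pics; python3 - <<'E'
from cell import *
import cv2,pickle
o=get_obs();print(o)
d={}
for n in("scene","side","wrist"):
    s=snapshot(n);d[n]=s;cv2.imwrite(f"pics/{n}0.png",s["pixels"])
pickle.dump(d,open("s0.pkl","wb"))
for n in d:print(n,{k:v for k,v in d[n].items() if k!="pixels"})
E
```

```text
pics
{'t': 0.0, 'q': array([ 2.58599864e-01,  3.85541317e-01,  6.61422215e-03, -5.28793214e-04,
       -1.19397394e+00, -2.58586018e-01]), 'joint_velocities': array([ 2.80986558e-04, -5.89392338e-05, -1.06651370e-03, -8.37580391e-05,
        4.33401000e-04,  4.90267419e-04]), 'joint_efforts': array([-9.55001960e-04, -3.92286408e+01,  1.88399577e+01,  4.18616563e+00,
       -4.72148502e-03,  8.27910434e-07]), 'ee_pos': array([6.24414573e-01, 2.66984880e-05, 2.31021807e-01]), 'ee_rot': array([-0.00078612, -0.70704228,  0.70717045,  0.00074152]), 'contact_force': array([-0.19010261, -0.60155023,  0.68516281]), 'ft_torque': array([0.03649569, 0.02695539, 0.02472099]), 'gripper_force': 0.0, 'finger_gap': 1.0050046510646673}
scene {'intrinsics': array([[425.464857  ,   0.        , 283.38994919],
       [  0.        , 425.464857  , 214.72771392],
       [  0.        ,   0.        ,   1.        ]]), 'distortion': array([0.01261407, 0.        , 0.        , 0.        , 0.        ]), 'R': array([[-0.79234039,  0.60985562,  0.01651751],
       [ 0.48413698,  0.64501677, -0.59124001],
       [-0.
[... 474 characters left out ...]
7,  0.64134235, -0.66845232]]), 't': array([-0.42074667,  0.2797541 ,  0.80865622])}
wrist {'intrinsics': array([[327.51895877,   0.        , 282.0983334 ],
       [  0.        , 327.51895877, 212.55758622],
       [  0.        ,   0.        ,   1.        ]]), 'distortion': array([0.0202349, 0.       , 0.       , 0.       , 0.       ]), 'tool_from_camera': array([[-3.01174659e-04, -9.52119250e-01, -3.05726745e-01,
         7.90667155e-02],
       [ 9.99999276e-01,  6.94761503e-05, -1.20147821e-03,
        -7.59995184e-05],
       [ 1.16519125e-03, -3.05726886e-01,  9.52118540e-01,
        -1.42775786e-01],
       [ 0.00000000e+00,  0.00000000e+00,  0.00000000e+00,
         1.00000000e+00]])}
```

View pics/scene0.png

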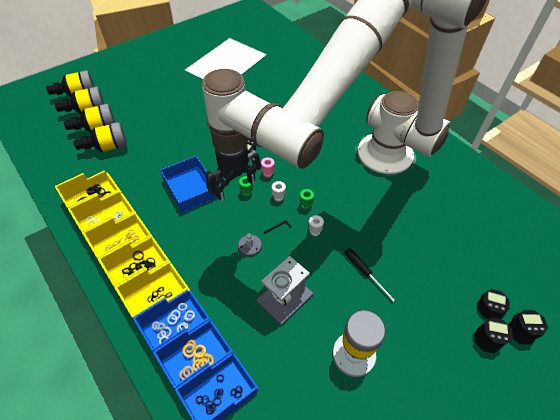

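View pics/side0.png

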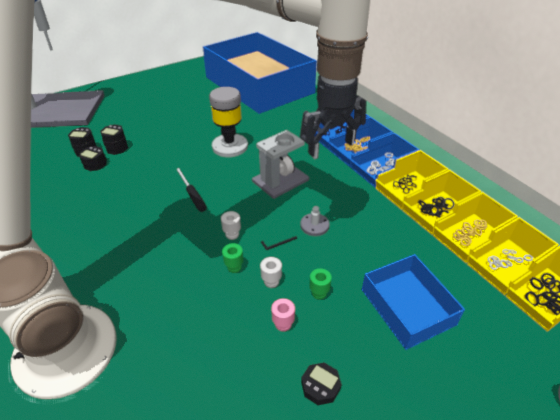

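View pics/wrist0.png

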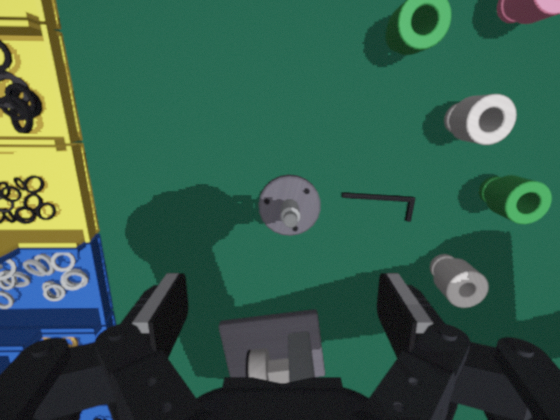

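The wrist picture shows the two grey sleeves' bores at about (490,119) and (467,290). The first bore looks larger. It also shows the go pin at (290,208) and the gauge at the bottom edge. The scene picture has the anvil near (284,281) and the bin at (189,183).

```bash
cat > h.py <<'E'
import numpy as np,cv2,pickle
from scipy.spatial.transform import Rotation as Ro
def wR(q): return Ro.from_quat(np.r_[q[1:],q[0]]).as_matrix()
def cam(s,obs=None):
    if "R" in s: return np.array(s["R"]),np.array(s["t"])
    T=np.eye(4);T[:3,:3]=wR(obs["ee_rot"]);T[:3,3]=obs["ee_pos"]
    C=np.linalg.inv(T@s["tool_from_camera"]);return C[:3,:3],C[:3,3]
def ray(s,uv,z,obs=None):
    R,t=cam(s,obs);n=cv2.undistortPoints(np.array([[uv]],float),s["intrinsics"],s["distortion"])[0,0]
    d=R.T@np.r_[n,1];c=-R.T@t;return c+d*(z-c[2])/d[2]
def proj(s,X,obs=None):
    R,t=cam(s,obs);return cv2.projectPoints(np.atleast_2d(X).astype(float),cv2.Rodrigues(R)[0],t,s["intrinsics"],s["distortion"])[0][:,0]
E
python3 - <<'E'
from h import *
np.set_printoptions(precision=4,suppress=True)
d=pickle.load(open("s0.pkl","rb"))
o=dict(ee_pos=np.array([.624415,.00003,.231022]),ee_rot=np.array([-0.00078612,-0.70704228,0.70717045,0.00074152]))
P=dict(s1=((490,119),(279,184),(271,265),.06),s2=((467,290),(316,219),(231,217),.06),tip=((290,213),(246,236),(315,209),.061),foot=((290,205),(249,245),(315,223),.012),anv=(None,(284,281),(285,142),.136),
b1=(None,(162,180),(364,275),.055),b2=(None,(193,158),(416,258),.055),b3=(None,(216,196),(461,303),.055),
g1=(None,(293,257),(294,130),.13),g2=(None,(310,266),(305,138),.13),g3=(None,(281,302),(269,151),.13),g4=(None,(263,288),(258,141),.13))
for k,(w,a,b,z) in P.items():
    print(k,ray(d["wrist"],w,z,o)[:2] if w else "",ray(d["scene"],a,z)[:2],ray(d["side"],b,z)[:2])
S=cv2.resize(d["scene"]["pixels"][150:330,150:350],None,fx=3,fy=3,interpolation=cv2.INTER_CUBIC)
T=cv2.resize(d["side"]["pixels"][110:310,220:340],None,fx=2.7,fy=2.7,interpolation=cv2.INTER_CUBIC)
cv2.imwrite("pics/scz.png",S);cv2.imwrite("pics/sdz.png",T)
E
```

```text
s1 [ 0.4344 -0.068 ] [ 0.4264 -0.0724] [ 0.4313 -0.0677]
s2 [0.4247 0.1098] [0.4206 0.1045] [0.4246 0.1095]
tip [0.6166 0.0219] [0.6243 0.0288] [0.6094 0.0276]
foot [0.6154 0.028 ] [0.6193 0.0327] [0.6125 0.0281]
anv  [0.6499 0.2414] [0.6408 0.2167]
b1  [ 0.7153 -0.3146] [ 0.5842 -0.1886]
b2  [ 0.5861 -0.3398] [ 0.71   -0.2117]
b3  [ 0.612  -0.1549] [ 0.7022 -0.3449]
g1  [0.5859 0.1976] [0.6978 0.2623]
g2  [0.5673 0.2455] [0.7011 0.2129]
g3  [0.6888 0.2801] [0.589  0.2106]
g4  [0.7018 0.2227] [0.5875 0.2664]
```

View pics/scz.png

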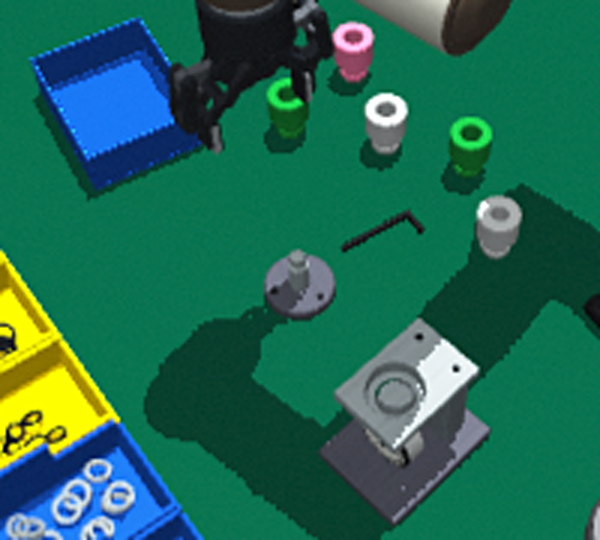

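The zoom puts the anvil at scene (281.5,280) and the plate corners at (290,257), (310,273), (282,299) and (262,283). The pin tip is at (249,235). Next I'll hover between the pin and the gauge for a precise wrist view.

Request:
move_arm(plan=[1, -0.7, -0.075, -0.15, 0, 0, 0, 1, -0.7, -0.075, -0.15, 0, 0, 0, 1, -0.7, -0.075, -0.15, 0, 0, 0, 1, -0.7, -0.075, -0.15, 0, 0, 0, 1, -0.7, -0.075, -0.15, 0, 0, 0])

```text
t: 0.65
ee_pos: [0.6397, 0.1411, 0.2615]
ee_rot: [0.0, 0.708, -0.706, -0.0]
contact_force: [0.4, -0.1, 0.0]
finger_gap: 1.001
gripper_force: 0.0
```

```bash
cat > look.py <<'E'
from cell import *
from h import *
import sys
o=get_obs();s=snapshot("wrist");n=sys.argv[1]
pickle.dump((o,s),open(n+".pkl","wb"));cv2.imwrite(f"pics/{n}.png",s["pixels"])
print(o["t"],o["ee_pos"],o["ee_rot"],o["joint_velocities"].max())
E
python3 look.py w1
```

```text
0.65 [0.63966816 0.1411035  0.26151949] [ 4.66942911e-04  7.07755067e-01 -7.06457682e-01 -3.00926447e-04] 0.0017167649294964405
```

View pics/w1.png

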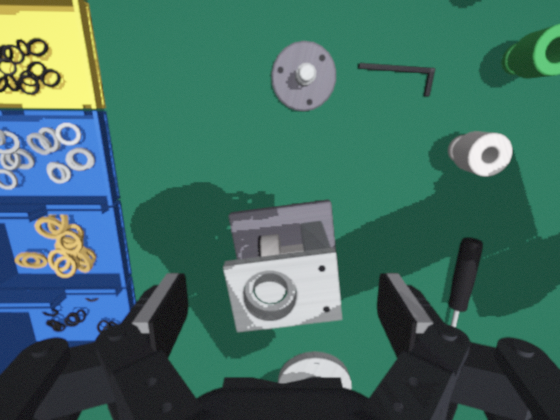

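The wrist view shows the anvil ring centred near (270,294), the pin foot near (303,76), and one sleeve's top near (490,154). I'll refine these by matching projected circles to the image edges.

```bash
cat >> h.py <<'E'
def circ(s,obs,x0,y0,rz,w=.012,step=.0005):
    g=cv2.GaussianBlur(s["pixels"],(0,0),1.0).astype(np.float32)
    G=np.sqrt(sum(cv2.Sobel(g,cv2.CV_32F,a,b)**2 for a,b in((1,0),(0,1))).sum(2))
    th=np.linspace(0,2*np.pi,90,endpoint=False);best=(-1,)
    for x in np.arange(x0-w,x0+w,step):
        for y in np.arange(y0-w,y0+w,step):
            X=np.vstack([np.c_[x+r*np.cos(th),y+r*np.sin(th),np.full(90,z)] for r,z in rz])
            p=proj(s,X,obs).astype(np.float32)
            v=np.minimum(cv2.remap(G,p[:,:1],p[:,1:],cv2.INTER_LINEAR),200).mean()
            if v>best[0]: best=(round(float(v),1),round(x,4),round(y,4))
    return best
E
python3 - <<'E'
from h import *
o,s=pickle.load(open("w1.pkl","rb"))
x,y,_=ray(s,(270,294),.136,o);print("anvil",x,y,circ(s,o,x,y,[(.025,.136)]),circ(s,o,x,y,[(.0175,.136)],.008),circ(s,o,x,y,[(.025,.136),(.0175,.136)]))
print("pin",circ(s,o,.616,.028,[(.036,.012)]),circ(s,o,.616,.028,[(.0075,.061)]))
for n,x,y in(("s2",.4245,.1095),):
    for b in(.009,.01125):print(n,b,circ(s,o,x,y,[(b,.06)],.008),circ(s,o,x,y,[(.022,.06)],.008))
d=pickle.load(open("s0.pkl","rb"))
o0=dict(ee_pos=np.array([.624415,.00003,.231022]),ee_rot=np.array([-0.00078612,-0.70704228,0.70717045,0.00074152]))
print("pin0",circ(d["wrist"],o0,.616,.028,[(.036,.012)]))
for n,x,y in(("s1",.4335,-.068),("s2",.4245,.1095)):
    for b in(.009,.01125):print(n,b,circ(d["wrist"],o0,x,y,[(b,.06)],.008),circ(d["wrist"],o0,x,y,[(.022,.06)],.008))
for k in("scene","side"):
    print(k,circ(d[k],None,.642,.22,[(.025,.136)],.02),circ(d[k],None,.614,.028,[(.036,.012)]))
for p in((224,261),(336,252),(342,320),(236,331)): print("plate",ray(s,p,.13,o))
E
```

```text
anvil 0.651106112694725 0.2280314379730099 (187.8, np.float64(0.6501), np.float64(0.2315)) (172.8, np.float64(0.6541), np.float64(0.2205)) (177.0, np.float64(0.6516), np.float64(0.23))
pin (191.0, np.float64(0.6165), np.float64(0.0295)) (192.9, np.float64(0.616), np.float64(0.029))
s2 0.009 (200.0, np.float64(0.423), np.float64(0.109)) (200.0, np.float64(0.423), np.float64(0.109))
s2 0.01125 (149.7, np.float64(0.425), np.float64(0.1095)) (200.0, np.float64(0.423), np.float64(0.109))
pin0 (159.0, np.float64(0.6165), np.float64(0.0295))
s1 0.009 (163.9, np.float64(0.4335), np.float64(-0.068)) (200.0, np.float64(0.432), np.float64(-0.068))
s1 0.01125 (200.0, np.float64(0.432), np.float64(-0.068)) (200.0, np.float64(0.432), np.float64(-0.068))
s2 0.009 (193.5, np.float64(0.425), np.float64(0.109)) (200.0, np.float64(0.424), np.float64(0.109))
s2 0.01125 (131.1, np.float64(0.428), np.float64(0.1075)) (200.0, np.float64(0.424), np.float64(0.109))
scene (180.3, np.float64(0.653), np.float64(0.2325)) (194.6, np.float64(0.618), np.float64(0.03))
side (146.0, np.float64(0.6555), np.float64(0.2395)) (194.3, np.float64(0.612), np.float64(0.0295))
plate [0.69344787 0.1970912  0.13      ]
plate [0.59059852 0.18787069 0.13      ]
plate [0.58106039 0.26056383 0.13      ]
plate [0.68545549 0.2735056  0.13      ]
```

s2 at (.4235,.109) has the 18 mm bore, so it is the suspect, and s1 at (.432,-.068) looks good. The anvil needs one closer look.

Request:
move_arm(plan=[1, -0.45, -0.05, 0.1, 0, 0, 0, 1, -0.45, -0.05, 0.1, 0, 0, 0, 1, -0.45, -0.05, 0.1, 0, 0, 0, 1, -0.45, -0.05, 0.1, 0, 0, 0])

```text
t: 1.1
ee_pos: [0.6497, 0.2293, 0.2409]
ee_rot: [-0.001, -0.707, 0.707, 0.0]
contact_force: [-0.3, -0.2, 0.1]
finger_gap: 1.001
gripper_force: 0.0
```

```bash
python3 look.py w2; python3 - <<'E'
from h import *
o,s=pickle.load(open("w2.pkl","rb"))
for rz in([(.025,.136)],[(.0175,.136)],[(.0165,.135)],[(.025,.136),(.0175,.136)],[(.025,.130)]):print(rz,circ(s,o,.651,.231,rz,.008))
im=s["pixels"].copy()
th=np.linspace(0,6.3,120)
for r,z in((.025,.136),(.0175,.136)):
    p=proj(s,np.c_[.651+r*np.cos(th),.231+r*np.sin(th),0*th+z],o);cv2.polylines(im,[np.int32(p*8)],True,(0,0,255),1,cv2.LINE_AA,3)
u,v=np.int32(proj(s,np.array([.651,.231,.136]),o)[0]);c=lambda a:cv2.resize(a[max(v-65,0):v+65,u-65:u+65],None,fx=3,fy=3,interpolation=cv2.INTER_CUBIC)
cv2.imwrite("pics/w2c.png",np.hstack([c(s["pixels"]),c(im)]))
E
```

```text
1.1 [0.6496626  0.22927395 0.24088629] [-1.27525950e-03 -7.07035691e-01  7.07176667e-01  2.58706162e-04] 0.007443973347676867
[(0.025, 0.136)] (170.2, np.float64(0.652), np.float64(0.231))
[(0.0175, 0.136)] (152.5, np.float64(0.6555), np.float64(0.232))
[(0.0165, 0.135)] (176.4, np.float64(0.6515), np.float64(0.2275))
[(0.025, 0.136), (0.0175, 0.136)] (140.3, np.float64(0.6525), np.float64(0.2325))
[(0.025, 0.13)] (143.6, np.float64(0.652), np.float64(0.2285))
```

View pics/w2c.png

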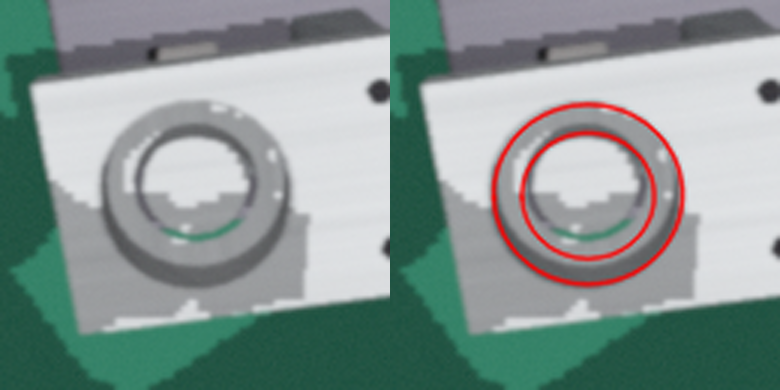

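The crop shows the anvil ring spanning about 103–290 px across, and my overlay at (.651,.231) is within about 0.5 mm of it. I'll cross-check with a fit to the plate outline.

```bash
python3 - <<'E'
from h import *
from scipy.optimize import minimize
for n in("w1","w2"):
    o,s=pickle.load(open(n+".pkl","rb"))
    g=cv2.GaussianBlur(s["pixels"],(0,0),1.2).astype(np.float32)
    G=np.sqrt(sum(cv2.Sobel(g,cv2.CV_32F,a,b)**2 for a,b in((1,0),(0,1))).sum(2))
    k=np.linspace(0,1,60)[:,None]
    c=np.array([[.038,.036],[-.066,.036],[-.066,-.036],[.038,-.036]])
    pts=np.vstack([c[i]+k*(c[(i+1)%4]-c[i]) for i in range(4)])
    def f(p):
        x,y,a=p[0],p[1],p[2]*10;R=np.array([[np.cos(a),-np.sin(a)],[np.sin(a),np.cos(a)]])
        X=np.c_[pts@R.T+[x,y],np.full(len(pts),.13)]
        q=proj(s,X,o).astype(np.float32);ok=(q[:,1]<350)
        return -np.minimum(cv2.remap(G,q[:,:1],q[:,1:],cv2.INTER_LINEAR),150)[ok].mean()
    b=min((minimize(f,[x,y,.0105],method="Nelder-Mead",options=dict(initial_simplex=np.array([[x,y,.0105],[x+.003,y,.0105],[x,y+.003,.0105],[x,y,.0125]]))) for x in(.649,.652) for y in(.229,.232)),key=lambda r:r.fun)
    print(n,b.x*[1,1,573],b.fun)
E
```

```text
w1 [0.65191821 0.23297377 6.63371296] -150.0
w2 [0.65195297 0.23307102 7.33256434] -150.0
```

Request:
move_arm(plan=[1, 0.5, 0.95, 0.41, 0, 0, 0, 1, 0.5, 0.95, 0.41, 0, 0, 0, 1, 0.5, 0.95, 0.41, 0, 0, 0, 1, 0.5, 0.95, 0.41, 0, 0, 0, 1, 0.5, 0.95, 0.41, 0, 0, 0, 1, 0.5, 0.95, 0.41, 0, 0, 0, 1, 0.5, 0.95, 0.41, 0, 0, 0])

```text
t: 1.85
ee_pos: [0.4604, 0.1289, 0.1613]
ee_rot: [0.001, -0.707, 0.708, -0.001]
contact_force: [0.1, 0.6, 0.1]
finger_gap: 1.004
gripper_force: 0.0
```

```bash
python3 look.py w3; python3 - <<'E'
from h import *
o,s=pickle.load(open("w3.pkl","rb"))
for b in (.009,.01125,.022):print(b,circ(s,o,.4235,.109,[(b,.06)],.006))
print(wR(o["ee_rot"]).round(4))
E
```

```text
1.85 [0.46042236 0.12887339 0.16132341] [ 1.15947453e-03 -7.06608481e-01  7.07603574e-01 -5.40362461e-04] 0.05392425053295976
0.009 (200.0, np.float64(0.4235), np.float64(0.1085))
0.01125 (87.7, np.float64(0.4265), np.float64(0.1105))
0.022 (200.0, np.float64(0.4235), np.float64(0.1085))
[[-1.4e-03 -1.0e+00  2.4e-03]
 [-1.0e+00  1.4e-03  9.0e-04]
 [-9.0e-04 -2.4e-03 -1.0e+00]]
```

Request:
move_arm(plan=[1, 0.105, 0.18, 0, 0, 0, 0, 1, 0.105, 0.18, 0.15, 0, 0, 0, 1, 0.105, 0.18, 0.35, 0, 0, 0, 1, 0.105, 0.18, 0.48, 0, 0, 0, 1, 0.105, 0.18, 0.525, 0, 0, 0, 1, 0.105, 0.18, 0.525, 0, 0, 0, -1, 0.105, 0.18, 0.525, 0, 0, 0, -1, 0.105, 0.18, 0.525, 0, 0, 0, -1, 0.105, 0.18, 0.525, 0, 0, 0, -1, 0.105, 0.18, 0.525, 0, 0, 0, -1, 0.105, 0.18, 0.525, 0, 0, 0, -1, 0.105, 0.18, 0.525, 0, 0, 0])

```text
t: 3.1
ee_pos: [0.4248, 0.1096, 0.0568]
ee_rot: [-0.001, 0.707, -0.707, 0.0]
contact_force: [-2.2, 0.1, 7.6]
finger_gap: 0.464
gripper_force: 59.3
```

Request:
move_arm(plan=[-1, 0, 0, -0.2, 0, 0, 0, -1, 0, 0, -0.4, 0, 0, 0, -1, 0.1, -0.2, -0.43, 0, 0, 0, -1, 0.2, -0.4, -0.43, 0, 0, 0, -1, 0.3, -0.6, -0.43, 0, 0, 0, -1, 0.35, -0.8, -0.43, 0, 0, 0, -1, 0.395, -0.965, -0.43, 0, 0, 0, -1, 0.395, -0.965, -0.43, 0, 0, 0, -1, 0.395, -0.965, -0.43, 0, 0, 0])

```text
t: 4.0
ee_pos: [0.6166, 0.0296, 0.1404]
ee_rot: [-0.001, -0.707, 0.708, 0.001]
contact_force: [0.1, -0.1, -1.9]
finger_gap: 0.462
gripper_force: 60.7
```

```bash
python3 - <<'E'
from cell import *
from h import *
o=get_obs();print(o["ee_pos"],o["finger_gap"],o["contact_force"])
d={}
for n,b in(("scene",(200,180)),("side",(265,130))):
    s=snapshot(n);d[n]=s["pixels"][b[1]:b[1]+110,b[0]:b[0]+100]
cv2.imwrite("pics/c4.png",cv2.resize(np.hstack(list(d.values())),None,fx=4,fy=4,interpolation=cv2.INTER_CUBIC))
E
```

```text
[0.61656032 0.02962811 0.14040563] 0.46178302054897646 [ 0.10869279 -0.08657291 -1.87833831]
```

View pics/c4.png

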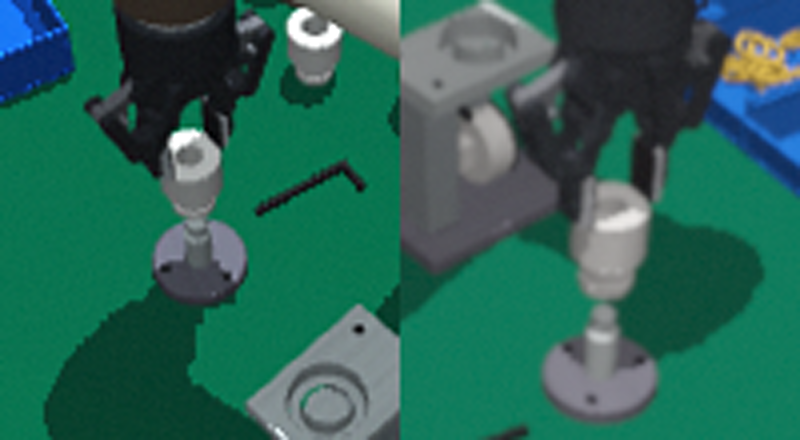

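The sleeve is held just above the pin and lined up in both views. I'm lowering it gently; the 18 mm bore should stop with its end near z .047.

Request:
move_arm(plan=[-1, 0, 0, 0.08, 0, 0, 0, -1, 0, 0, 0.12, 0, 0, 0, -1, 0, 0, 0.14, 0, 0, 0, -1, 0, 0, 0.155, 0, 0, 0, -1, 0, 0, 0.17, 0, 0, 0, -1, 0, 0, 0.18, 0, 0, 0, -1, 0, 0, 0.185, 0, 0, 0, -1, 0, 0, 0.19, 0, 0, 0])

```text
t: 4.9
ee_pos: [0.6171, 0.03, 0.1033]
ee_rot: [-0.0, 0.707, -0.707, 0.0]
contact_force: [-0.8, 0.3, 0.9]
finger_gap: 0.46
gripper_force: 61.0
```

Request:
move_arm(plan=[-1, 0, 0, 0.005, 0, 0, 0, -1, 0, 0, 0.01, 0, 0, 0, -1, 0, 0, 0.015, 0, 0, 0, -1, 0, 0, 0.015, 0, 0, 0])

```text
t: 5.3
ee_pos: [0.6175, 0.0298, 0.1029]
ee_rot: [-0.0, 0.707, -0.707, 0.001]
contact_force: [-4.2, -0.3, 9.8]
finger_gap: 0.458
gripper_force: 62.6
```

It stopped with 12 N at end height ≈.047, so s2 is undersize. Next I'll locate the bin by a silhouette fit.

```bash
python3 - <<'E'
from h import *
from scipy.optimize import minimize
d=pickle.load(open("s0.pkl","rb"))
for n,seed in(("side",(410,300)),("scene",(185,185))):
    s=d[n];h=cv2.cvtColor(s["pixels"],cv2.COLOR_BGR2HSV)
    m=((h[...,0]>100)&(h[...,0]<125)&(h[...,1]>130)).astype(np.uint8)
    m=cv2.morphologyEx(m,cv2.MORPH_CLOSE,np.ones((5,5)))
    _,L=cv2.connectedComponents(m);m=(L==L[seed[1],seed[0]]).astype(np.uint8);print(n,m.sum())
    c=np.array([[a*.065,b*.08,z] for a in(1,-1) for b in(1,-1) for z in(0,.055)])
    def f(p):
        a=p[2]*10;R=Ro.from_euler("z",a).as_matrix()
        H=cv2.convexHull(np.float32(proj(s,c@R.T+[p[0],p[1],0])));q=np.zeros_like(m);cv2.fillPoly(q,[np.int32(H*16)],1,cv2.LINE_8,4)
        return -(q&m).sum()/(q|m).sum()
    p0=np.array([.65,-.27,0.01])
    b=min((minimize(f,p0+[0,0,k],method="Nelder-Mead",options=dict(initial_simplex=p0+[0,0,k]+np.array([[0,0,0],[.02,0,0],[0,.02,0],[0,0,.02]]))) for k in(-.04,-.02,0,.01)),key=lambda r:r.fun)
    print(b.x*[1,1,573],b.fun)
E
```

```text
side 5697
[  0.85222222  -0.28111111 -59.21      ] 0.0
scene 1899
[  0.84333333  -0.26333333 -63.03      ] 0.0<stdin>:13: RuntimeWarning: overflow encountered in scalar negative
```

```bash
python3 - <<'E'
from h import *
from scipy.optimize import minimize
d=pickle.load(open("s0.pkl","rb"))
s=d["side"];h=cv2.cvtColor(s["pixels"],cv2.COLOR_BGR2HSV)
m=((h[...,0]>100)&(h[...,0]<125)&(h[...,1]>130)).astype(np.uint8)
m=cv2.morphologyEx(m,cv2.MORPH_CLOSE,np.ones((5,5)))
_,L=cv2.connectedComponents(m);m=L==L[300,410]
c=np.array([[a*.065,b*.08,z] for a in(1,-1) for b in(1,-1) for z in(0,.055)])
def f(p):
    R=Ro.from_euler("z",p[2]*10).as_matrix()
    H=cv2.convexHull(np.float32(proj(s,c@R.T+[p[0],p[1],0])));q=np.zeros(m.shape,np.uint8);cv2.fillPoly(q,[np.int32(H*16)],1,cv2.LINE_8,4)
    return -float((m&(q>0)).sum())/float((m|(q>0)).sum())
best=[]
for k in(-.04,-.02,0,.02):
    p0=np.array([.64,-.27,k]);r=minimize(f,p0,method="Nelder-Mead",options=dict(initial_simplex=p0+np.array([[0,0,0],[.02,0,0],[0,.02,0],[0,0,.02]])));best.append((r.fun,r.x*[1,1,573]))
print(min(best,key=lambda b:b[0]))
E
```

```text
(np.float64(-0.9709897610921502), array([ 0.64332879, -0.2724196 , -7.74683516]))
```

Request:
move_arm(plan=[-1, 0, 0, -0.1, 0, 0, 0, -1, 0, 0, -0.25, 0, 0, 0, -1, 0.1, -0.02, -0.3, 0, 0, 0, -1, 0.3, -0.04, -0.3, 0, 0, 0, -1, 0.5, -0.08, -0.3, 0, 0, 0, -1, 0.7, -0.13, -0.3, 0, 0, 0, -1, 0.9, -0.13, -0.3, 0, 0, 0, -1, 1.0, -0.13, -0.3, 0, 0, 0])

```text
t: 6.1
ee_pos: [0.6427, -0.173, 0.1595]
ee_rot: [-0.0, -0.706, 0.708, 0.0]
contact_force: [0.3, -0.5, -2.4]
finger_gap: 0.463
gripper_force: 60.7
```

Request:
move_arm(plan=[-1, 0.2, 0, 0, 0, 0, 0, -1, 0.4, 0, 0, 0, 0, 0, -1, 0.51, 0, 0.1, 0, 0, 0, -1, 0.51, 0, 0.25, 0, 0, 0, -1, 0.51, 0, 0.4, 0, 0, 0, -1, 0.51, 0, 0.46, 0, 0, 0, -1, 0.51, 0, 0.48, 0, 0, 0, -1, 0.51, 0, 0.48, 0, 0, 0])

```text
t: 6.9
ee_pos: [0.6436, -0.2719, 0.0645]
ee_rot: [-0.0, 0.707, -0.707, 0.0]
contact_force: [0.5, 0.2, -1.4]
finger_gap: 0.462
gripper_force: 60.8
```

Request:
move_arm(plan=[-1, 0, 0, 0.015, 0, 0, 0, -1, 0, 0, 0.02, 0, 0, 0, 0.35, 0, 0, 0.02, 0, 0, 0, 0.35, 0, 0, 0.02, 0, 0, 0, 0.35, 0, 0, 0.02, 0, 0, 0, 0.35, 0, 0, 0.02, 0, 0, 0, 0.35, 0, 0, -0.1, 0, 0, 0, 0.35, 0, 0, -0.25, 0, 0, 0, 0.35, 0, 0, -0.45, 0, 0, 0, 1, 0, 0, -0.5, 0, 0, 0])

```text
t: 7.9
ee_pos: [0.6455, -0.2731, 0.1701]
ee_rot: [-0.002, 0.707, -0.707, 0.005]
contact_force: [0.8, 0.5, 0.3]
finger_gap: 0.831
gripper_force: 0.0
```

```bash
python3 look.py w5; python3 - <<'E'
from h import *
o,s=pickle.load(open("w5.pkl","rb"))
for b in (.009,.022):print(b,circ(s,o,.6435,-.272,[(b,.063)],.008))
d=pickle.load(open("s0.pkl","rb"))
print(circ(s,o,.432,-.068,[(.022,.06)],.006))
E
```

```text
7.9 [ 0.64549793 -0.27306626  0.17014026] [-0.0019896   0.70740148 -0.70679445  0.00456008] 0.06855843501989786
0.009 (197.3, np.float64(0.6435), np.float64(-0.2725))
0.022 (200.0, np.float64(0.643), np.float64(-0.2725))
(14.0, np.float64(0.432), np.float64(-0.064))
```

Request:
move_arm(plan=[1, -0.2, 0.2, 0, 0, 0, 0, 1, -0.45, 0.4, 0, 0, 0, 0, 1, -0.7, 0.6, 0, 0, 0, 0, 1, -0.9, 0.85, 0, 0, 0, 0, 1, -0.96, 0.91, 0, 0, 0, 0, 1, -0.96, 0.91, 0, 0, 0, 0, 1, -0.96, 0.91, 0, 0, 0, 0, 1, -0.96, 0.91, 0, 0, 0, 0])

```text
t: 8.75
ee_pos: [0.4617, -0.08, 0.1641]
ee_rot: [-0.0, 0.707, -0.707, 0.0]
contact_force: [0.2, 0.6, 0.2]
finger_gap: 1.001
gripper_force: 0.0
```

```bash
python3 look.py w6; python3 - <<'E'
from h import *
o,s=pickle.load(open("w6.pkl","rb"))
for b in (.009,.01125,.022):print(b,circ(s,o,.432,-.068,[(b,.06)],.006))
E
```

```text
8.75 [ 0.46170839 -0.08000566  0.16413363] [-2.06619047e-04  7.07351123e-01 -7.06862236e-01  3.53625538e-04] 0.023605793304806885
0.009 (135.6, np.float64(0.43), np.float64(-0.0685))
0.01125 (199.6, np.float64(0.4335), np.float64(-0.0675))
0.022 (200.0, np.float64(0.4325), np.float64(-0.068))
```

Request:
move_arm(plan=[1, -0.06, 0.145, 0, 0, 0, 0, 1, -0.06, 0.145, 0.15, 0, 0, 0, 1, -0.06, 0.145, 0.35, 0, 0, 0, 1, -0.06, 0.145, 0.48, 0, 0, 0, 1, -0.06, 0.145, 0.54, 0, 0, 0, 1, -0.06, 0.145, 0.54, 0, 0, 0, -1, -0.06, 0.145, 0.54, 0, 0, 0, -1, -0.06, 0.145, 0.54, 0, 0, 0, -1, -0.06, 0.145, 0.54, 0, 0, 0, -1, -0.06, 0.145, 0.54, 0, 0, 0, -1, -0.06, 0.145, 0.54, 0, 0, 0, -1, -0.06, 0.145, 0.54, 0, 0, 0])

```text
t: 10.0
ee_pos: [0.4331, -0.0679, 0.0577]
ee_rot: [-0.001, 0.707, -0.707, 0.001]
contact_force: [0.8, -0.7, 6.4]
finger_gap: 0.451
gripper_force: 59.5
```

Request:
move_arm(plan=[-1, 0, 0, -0.2, 0, 0, 0, -1, 0, 0, -0.4, 0, 0, 0, -1, -0.1, -0.2, -0.43, 0, 0, 0, -1, -0.2, -0.4, -0.43, 0, 0, 0, -1, -0.3, -0.6, -0.43, 0, 0, 0, -1, -0.4, -0.8, -0.43, 0, 0, 0, -1, -0.4875, -0.92, -0.43, 0, 0, 0, -1, -0.4875, -0.92, -0.43, 0, 0, 0, -1, -0.4875, -0.92, -0.43, 0, 0, 0, -1, -0.4875, -0.92, -0.43, 0, 0, 0])

```text
t: 11.0
ee_pos: [0.6148, 0.029, 0.142]
ee_rot: [-0.0, -0.707, 0.707, 0.0]
contact_force: [-0.6, -0.5, -1.3]
finger_gap: 0.448
gripper_force: 60.6
```

Request:
move_arm(plan=[-1, 0, -0.008, 0.05, 0, 0, 0, -1, 0, -0.008, 0.1, 0, 0, 0, -1, 0, -0.008, 0.14, 0, 0, 0, -1, 0, -0.008, 0.17, 0, 0, 0, -1, 0, -0.008, 0.19, 0, 0, 0, -1, 0, -0.008, 0.21, 0, 0, 0, -1, 0, -0.008, 0.23, 0, 0, 0])

```text
t: 11.7
ee_pos: [0.6171, 0.0294, 0.0958]
ee_rot: [-0.001, -0.707, 0.707, 0.0]
contact_force: [-1.7, 0.7, -1.1]
finger_gap: 0.449
gripper_force: 60.7
```

Request:
move_arm(plan=[-1, 0, 0, 0.03, 0, 0, 0, -1, 0, 0, 0.06, 0, 0, 0, -1, 0, 0, 0.09, 0, 0, 0, -1, 0, 0, 0.11, 0, 0, 0, -1, 0, 0, 0.12, 0, 0, 0, -1, 0, 0, 0.127, 0, 0, 0, -1, 0, 0, 0.134, 0, 0, 0, -1, 0, 0, 0.138, 0, 0, 0])

```text
t: 12.5
ee_pos: [0.6172, 0.0294, 0.0697]
ee_rot: [0.0, 0.707, -0.707, -0.0]
contact_force: [-6.9, 0.7, 9.1]
finger_gap: 0.452
gripper_force: 63.1
```

Request:
move_arm(plan=[-1, 0, 0, 0.004, 0, 0, 0, -1, 0, 0, -0.05, 0, 0, 0, -1, 0, 0, -0.2, 0, 0, 0, -1, 0, 0, -0.4, 0, 0, 0, -1, 0, 0, -0.6, 0, 0, 0, -1, 0, 0, -0.75, 0, 0, 0, -1, -0.2, -0.05, -0.75, 0, 0, 0, -1, -0.4, -0.1, -0.75, 0, 0, 0, -1, -0.6, -0.16, -0.75, 0, 0, 0, -1, -0.8, -0.16, -0.75, 0, 0, 0, -1, -0.95, -0.16, -0.75, 0, 0, 0, -1, -1.0, -0.165, -0.75, 0, 0, 0])

```text
t: 13.7
ee_pos: [0.6516, 0.2333, 0.2189]
ee_rot: [-0.002, 0.708, -0.706, 0.001]
contact_force: [-0.0, 0.9, -1.3]
finger_gap: 0.448
gripper_force: 60.9
```

```bash
python3 - <<'E'
from cell import *
from h import *
o=get_obs();print(o["t"],o["ee_pos"],wR(o["ee_rot"])[:,2],o["contact_force"],o["finger_gap"])
d=[]
for n,b in(("scene",(230,210)),("side",(225,80))):
    s=snapshot(n);d.append(s["pixels"][b[1]:b[1]+110,b[0]:b[0]+100])
cv2.imwrite("pics/c7.png",cv2.resize(np.hstack(d),None,fx=4,fy=4,interpolation=cv2.INTER_CUBIC))
E
```

```text
13.7 [0.65157158 0.23333384 0.21889062] [ 0.003673    0.00220559 -0.99999082] [-0.00320815  0.86514813 -1.31605155] 0.4477697112392609
```

View pics/c7.png

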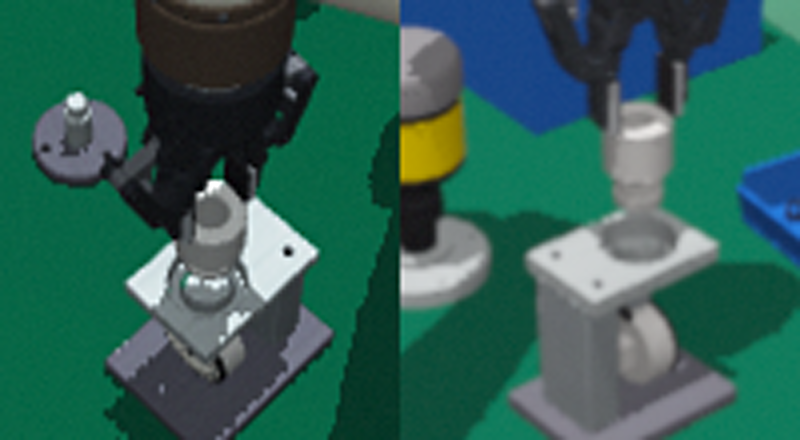

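The sleeve hangs just above the anvil ring and looks concentric in both views. I'll settle there and start lowering.

Request:
move_arm(plan=[-1, 0, 0, 0.03, 0, 0, 0, -1, 0, 0, 0.06, 0, 0, 0, -1, 0, 0, 0.09, 0, 0, 0, -1, 0, 0, 0.1, 0, 0, 0, -1, 0, 0, 0.1, 0, 0, 0])

```text
t: 14.3
ee_pos: [0.6505, 0.2288, 0.1979]
ee_rot: [-0.001, -0.707, 0.707, 0.0]
contact_force: [0.3, 0.2, -0.3]
finger_gap: 0.454
gripper_force: 60.9
```

Request:
move_arm(plan=[-1, -0.014, -0.004, 0, 0, 0, 0, -1, -0.014, -0.004, 0.01, 0, 0, 0, -1, -0.014, -0.004, 0.02, 0, 0, 0, -1, -0.014, -0.004, 0.03, 0, 0, 0, -1, -0.014, -0.004, 0.04, 0, 0, 0, -1, -0.014, -0.004, 0.05, 0, 0, 0, -1, -0.014, -0.004, 0.06, 0, 0, 0])

```text
t: 15.0
ee_pos: [0.6514, 0.2323, 0.1863]
ee_rot: [0.0, 0.707, -0.707, -0.0]
contact_force: [1.0, -0.9, -1.0]
finger_gap: 0.449
gripper_force: 60.9
```

Request:
move_arm(plan=[-1, 0, 0, 0.015, 0, 0, 0, -1, 0, 0, 0.03, 0, 0, 0, -1, 0, 0, 0.045, 0, 0, 0, -1, 0, 0, 0.06, 0, 0, 0, -1, 0, 0, 0.075, 0, 0, 0, -1, 0, 0, 0.085, 0, 0, 0, -1, 0, 0, 0.085, 0, 0, 0])

```text
t: 15.7
ee_pos: [0.6515, 0.2323, 0.17]
ee_rot: [-0.0, 0.707, -0.707, 0.0]
contact_force: [-2.9, -0.4, 3.9]
finger_gap: 0.452
gripper_force: 62.2
```

Request:
move_arm(plan=[-1, 0, 0, 0.004, 0, 0, 0, -1, 0, 0, 0.008, 0, 0, 0, -1, 0, 0, 0.012, 0, 0, 0, -1, 0, 0, 0.015, 0, 0, 0, -1, 0, 0, 0.015, 0, 0, 0])

```text
t: 16.2
ee_pos: [0.6516, 0.2323, 0.1678]
ee_rot: [-0.0, 0.707, -0.707, 0.0]
contact_force: [-2.5, -0.7, 6.7]
finger_gap: 0.446
gripper_force: 63.2
```

Request:
move_arm(plan=[-1, 0, 0, 0.003, 0, 0, 0, -1, 0, 0, 0.006, 0, 0, 0, -1, 0, 0, 0.006, 0, 0, 0, -1, 0, 0, 0.006, 0, 0, 0])

```text
t: 16.6
ee_pos: [0.6517, 0.2322, 0.1678]
ee_rot: [-0.001, 0.707, -0.707, 0.001]
contact_force: [-4.1, -1.2, 11.3]
finger_gap: 0.45
gripper_force: 64.0
```

Request:
move_arm(plan=[-1, 0, 0.002, 0.005, 0, 0, 0, -1, 0, 0.004, 0.01, 0, 0, 0, -1, 0, 0.004, 0.01, 0, 0, 0, -1, 0, 0.004, 0.01, 0, 0, 0])

```text
t: 17.0
ee_pos: [0.6516, 0.2323, 0.1677]
ee_rot: [-0.002, 0.707, -0.707, 0.001]
contact_force: [-3.9, -1.1, 14.5]
finger_gap: 0.453
gripper_force: 65.0
```

```bash
python3 - <<'E'
from cell import *
from h import *
o=get_obs();print(o["t"],o["ee_pos"],wR(o["ee_rot"])[:,2],o["contact_force"],o["ft_torque"],o["finger_gap"])
d=[]
for n,b in(("scene",(230,210)),("side",(225,80))):
    s=snapshot(n);d.append(s["pixels"][b[1]:b[1]+110,b[0]:b[0]+100])
cv2.imwrite("pics/c8.png",cv2.resize(np.hstack(d),None,fx=4,fy=4,interpolation=cv2.INTER_CUBIC))
E
```

```text
17.0 [0.65160669 0.23226822 0.16765769] [ 4.53462986e-03  4.16976263e-04 -9.99989632e-01] [-3.92359782 -1.06086486 14.51487976] [-0.48232952  1.65822686  0.00659647] 0.45287497751145056
```

View pics/c8.png

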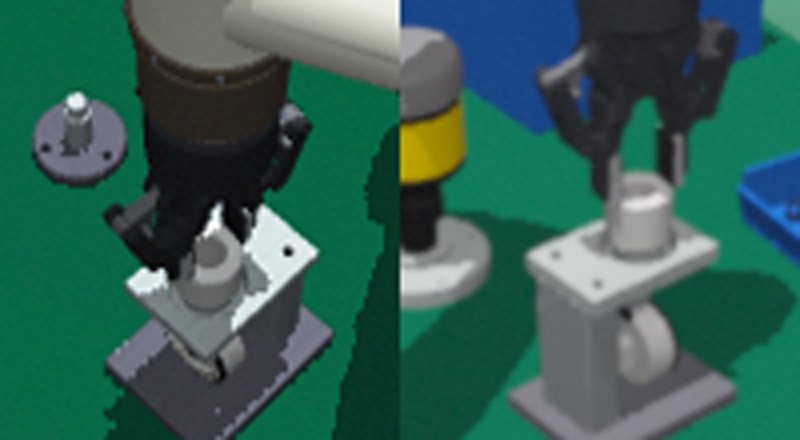

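The shoulder is seated on the anvil. There is a slight 0.26° tilt under load, so I'll trim it and firm up the push.

Request:
move_arm(plan=[-1, 0, 0.001, 0.004, -0.004, 0, 0, -1, 0, 0.002, 0.008, -0.008, 0, 0, -1, 0, 0.002, 0.008, -0.008, 0, 0, -1, 0, 0.002, 0.008, -0.008, 0, 0])

```text
t: 17.5
ee_pos: [0.6517, 0.2323, 0.1676]
ee_rot: [-0.0, 0.708, -0.707, -0.0]
contact_force: [-5.6, -1.7, 18.3]
finger_gap: 0.45
gripper_force: 65.9
```

```bash
python3 - <<'E'
from cell import *
from h import *
o=get_obs();print(o["t"],o["ee_pos"],wR(o["ee_rot"])[:,2],o["contact_force"],o["ft_torque"],o["finger_gap"])
E
```

```text
17.5 [0.65166649 0.2323026  0.1676124 ] [ 1.15258332e-04  6.80461885e-04 -9.99999762e-01] [-5.62139877 -1.68656414 18.27557332] [-0.56609265  1.9037545  -0.04350817] 0.45031085846232116
```

```bash
python3 -c "
from cell import *
print(job_done())"
```

```text
the job is handed in; nothing more can be done
None
```

The sleeve at (0.42, 0.11) stopped on the pin's taper and is now in the blue bin; the other slid right down the go pin and is held shoulder-down on the gauge anvil at about 18 N, square as far as the wrist reading and camera views show, handed in at 17.5 s.

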